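# Flip down the length stop and set the batten against it

## Task

On the sawing board, flip down the length stop that is farther from the saw slot until it is fully home, leaving the other stop up. Then push the batten flat against the fence and along it until its end butts against the lowered stop, ready for sawing. Use the fingertips only: push things, do not pick anything up, and leave the hand tools on the bench where they lie.

Things in the scene. Friction and masses are not known exactly. Their poses are not given: they have to be found in the camera images.
- saw_board: Sawing board fixed to the bench: plywood base 18 mm thick with a wooden fence along its far side. Origin on the bench; +x from the open front to the fence, +y along the fence to the sawing side. Base x -85 to +60 mm, y -270 to +270. Fence x +20 (front face) to +50, top 68 mm above the bench; it is cut by the 2 mm saw slot at y +50 (beyond the slot its top is at 58 mm).
- far_stop_base: Aluminium carriage, clamped on the fence, of the length stop farther from the saw slot (the one to flip down). Axes as saw_board's; origin on the fence top (z 68 mm), at saw_board x +37. The stop's arm is 20 mm wide, y -10 to +10, so the batten butts at y +10 mm. Its ears rise 30 mm; a black clamp knob, 27 mm across, 30 mm high, stands at y -36 mm.
- far_stop_pivot (a point): Centre of the far stop's hinge, whose axis runs along y, 20 mm above the carriage's origin (88 mm above the bench). The arm when down: a bar 16 mm thick from the hinge to 48 mm in -x of it (top 8 mm above the axis), with a foot at its outer end, 48 to 22 mm in -x of the axis, hanging in front of the fence to 65 mm below the axis. Raised, this L is turned up and back about the axis.
- far_stop (a joint): Angle of the far stop's arm, rad: 0 = fully down (end of travel), 1.57 = bar upright; starts raised at 1.8 to 2.2 (bar leaning back, foot pointing forward and up, top up to 170 mm above the bench). The hinge is stiff: the arm stays where left and needs 0.1 N m (about 1.5 to 3 N) to turn. It flips down by pushing the bar's back (upper) face from behind, in -x, then on round and down till the bar is level.
- far_stop_foot (a point): A point in the far stop's foot, turning with the arm; with the arm down it is 35 mm in -x from the hinge axis and 45 mm below it.
- near_stop_base: Carriage of the second, identical length stop, nearer to the saw slot; axes and sizes as far_stop_base. This stop stays up; its raised foot overhangs the base, up to 60 mm in -x of its hinge axis, at 115 to 170 mm above the bench, so keep clear of it when working on the batten.
- near_stop (a joint): Angle of the near stop's arm, as for far_stop; it starts raised at 1.8 to 2.2 and must stay up.
- near_stop_foot (a point): The same foot point on the near stop.
- batten_center (a point): Centre of the loose batten, a plain dark wooden strip 320 x 45 x 20 mm, about 0.2 kg, lying on the plywood base in front of the fence (its top 38 mm above the bench). Its y is its length (to the sawing side), its x points to the fence. It starts short of the far stop, 10 to 40 mm off the fence and slightly askew, and passes freely under a raised stop.
- batten_stop_end (a point): Middle of the batten's end that is to meet the far stop, 160 mm in -y from the batten's centre.
- batten_saw_end (a point): Middle of the batten's other end, on the sawing side, 160 mm in +y from the centre.
- batten_back_stop_corner (a point): Batten's edge facing the fence, at the end towards the stops (half-way up): 22.5 mm in +x and 160 mm in -y from the centre.
- batten_back_saw_corner (a point): Batten's edge facing the fence, at the sawing end: 22.5 mm in +x and 160 mm in +y from the centre.
- chisel: Bystander: wood-handled chisel lying on the bench beyond the left-hand (sawing) end of the sawing board, 246 mm long along its y, 26 mm high. Origin on the bench, near the handle's ferrule.
- try_square: Bystander: try square lying flat on the bench behind the fence, 115 mm stock and 145 mm steel blade, 18 mm high. Origin under the stock's centre.
- mallet: Bystander: wooden joiner's mallet lying beyond the other end of the sawing board; head 62 x 125 x 82 mm high, handle 240 mm towards -x. Origin under the head's centre.
- plane: Bystander: wooden smoothing plane lying on its side behind the fence, 235 mm long along its y, 60 mm high, reaching 34 mm in -x and 100 mm in +x from its origin, which is under the stock's centre.
- batten: The whole batten; axes as batten_center, origin on its underside, 10 mm below the centre.

How it is judged:
By the outcome, as a careful person would: the job done as asked, in the order asked, and still so for the second after the job is handed in, with the robot touching nothing.
It also fails if it takes over 50 s, if anything falls off the work surface, if the arm or the gripper's body presses on something with over 40 N, if the wrist force passes 120 N, or if a joint passes its speed limit or range.

## Robot

A 6-joint arm with a two-finger parallel gripper is mounted at the origin on the work surface. World frame = base frame: x ahead of the robot, y to its left, z up, the work surface at z = 0. Lengths are in m, angles in degrees, forces in N, time in s.
With the tool pointing down it reaches from about 0.25 to 0.725 m from the base axis. Payload 9.7 kg.
Tool frame: the origin (TCP) lies between the finger pads; the fingertips stand 17 mm ahead of it and the grasp point (between the pads) lies 2 mm behind it; z points along the fingers, y is the direction in which the jaws open and shut (so a half turn about z gives the same grasp; the last joint's range is limited). The gripper opens to 85 mm and grips with 20 to 120 N. Pads are 22 mm wide; open, the fingers measure 114 mm over their backs; the gripper's body (76 mm by 85 mm) begins 54 mm behind the grasp point. The pads swing forward as they close: fully open they stand 13 mm farther back than shut.
Start: joints at [63.713, 4.979, 10.078, 95.1, 0, 90], TCP at [0.244, 0.493, 0.248] pointing down, gripper open.
Joint ranges: [-179.16, 179.16], [-48.56, 103.87], [-65.8, 70.77], [-126.05, 130.52], [-82.76, 87.17], [-180, 180]. Speed limits (degrees/s): [127.2, 127.2, 147.25, 180, 180, 180].

## Interface

Orientations are given as [roll, pitch, yaw] about the fixed x, y, z axes, in that order (R = Rz(yaw) Ry(pitch) Rx(roll)).
In Python, from workcell import monitor, cams, order gives the robot as it stands. The module is installed in compiled form; this text tells all that it offers.
- The arm moves only by the shell command python3 -m handwheel 'ROWS' [OPENING] [FORCE]. ROWS is JSON, a list of rows, each a list of 6 numbers: the shift along the tool's x, y, z in m, then the turn, a rotation vector about the tool's x, y, z in degrees. In form: [[tx, ty, tz, wx, wy, wz], ...]. A call has exactly 8 rows; each row shifts and turns the commanded pose from where the row before left it, along the tool's axes as they then stand; what a row does not reach is not made up. A row lasts 1/12 s, in which the tool goes at most 41.7 mm and 7.16 degrees, less where a joint would pass 70% of its speed; a pose out of reach is approached as far as the arm can. A call is refused whole if a number of a shift passes 0.0417 or a number of a turn 7.16, either way. A call with a gripper value outside its range is refused whole. OPENING is the opening, from -1 (shut) to 1 (fully open), set as the call begins (- or left out, the last holds). The fingers move at their own pace and stop on an object; FORCE is the grip in N (left out, the last holds). Time passes only in rows, so rows that do not move let the fingers close, or fill a call up. It gives the time, the measured TCP pose, the force and the opening at its end, in the units of the state.
- monitor.get_obs(): the state, without advancing time (a new reading comes with each control period).
- cams.camera(name): name is "scene" or "top"; returns a dict with "img" (480x640x3 uint8, red, green, blue), "depth" (480x640 float32, m along the optical axis (not along the pixel's ray), 0 where there is no reading), "fx", "fy", "cx", "cy" (pixels), "distortion" ([k1, k2, p1, p2, k3] as OpenCV has them; the pictures are not rectified), "rvec" (rotation vector, rad) and "tvec" (3), from world to camera coordinates, as OpenCV has them. Camera axes: x right, y down, z forward; pixel columns grow to the right and rows downward; lengths in m; the calibration is good to about 2 mm. A picture is of the moment at which its call begins.
- order.job_done(): hands the job in, once; it reports no verdict.
The state is a dict: "time": time; "q": joint angles; "qd": joint speeds; "joint_efforts": joint torques, N m; "ee_pos": TCP position; "tcp_rot": TCP orientation; "wrist_force": force on the tool from outside, world axes, zero at the start; "torque": the same for the moment, N m; "opening": finger opening in m.
Only numpy, scipy, OpenCV 4.12 (cv2) and the standard library are available. Lean on these libraries where they do the work, as an engineer would, in place of code of your own. Each camera call takes 0.05 s, during which the arm holds its last target. There are 200 camera calls.

## Working session

There is one attempt and no reset: what is moved stays moved. The work goes in short steps, Python scripts to look and compute and a shell command to move; the robot and the scene stay as the last step left them, time stands still between calls to the robot, and variables do not carry over. Pictures are saved under pics/ and viewed, about 8 in all and at most 12, crops included, and the job is handed in when it is done.

```bash
mkdir -p pics
cat > h.py <<'E'
import numpy as np, cv2
from workcell import monitor, cams, order
def cam(n):
    c=cams.camera(n); np.savez(f'{n}.npz',**{k:np.asarray(v) for k,v in c.items()}); return c
def load(n): return np.load(f'{n}.npz')
def K(c): return np.array([[c['fx'],0,c['cx']],[0,c['fy'],c['cy']],[0,0,1.]],float)
def ray(c,uv):
    p=cv2.undistortPoints(np.array(uv,float).reshape(-1,1,2),K(c),np.array(c['distortion'],float))[:,0]
    R=cv2.Rodrigues(np.array(c['rvec'],float))[0]; t=np.array(c['tvec'],float).ravel()
    d=np.c_[p,np.ones(len(p))]; return R,t,d
def atz(c,uv,z):
    R,t,d=ray(c,uv); o=-R.T@t; D=d@R
    return o+D*((z-o[2])/D[:,2])[:,None]
def dep(c,uv):
    R,t,d=ray(c,uv); z=np.array([np.median(c['depth'][int(v)-1:int(v)+2,int(u)-1:int(u)+2]) for u,v in np.array(uv)])
    return (d*z[:,None]-t)@R
def proj(c,P): return cv2.projectPoints(np.array(P,float).reshape(-1,3),np.array(c['rvec'],float),np.array(c['tvec'],float),K(c),np.array(c['distortion'],float))[0][:,0]
def save(c,name,crop=None,s=1):
    im=c['img'][...,::-1]
    if crop: u0,v0,u1,v1=crop; im=im[v0:v1,u0:u1]
    cv2.imwrite(f'pics/{name}.png',cv2.resize(im,None,fx=s,fy=s,interpolation=cv2.INTER_CUBIC))
E
python3 - <<'E'
from h import *
for n in('top','scene'):
    c=cam(n); save(c,n+'0'); R=cv2.Rodrigues(c['rvec'])[0]; print(n,-R.T@np.ravel(c['tvec']),c['fx'])
print(monitor.get_obs())
E
```

```text
top [0.39259023 0.01547528 1.61466233] 616.0110527400406
scene [1.05923208 0.73608657 1.16118867] 563.0733382213433
{'time': 0.1, 'q': array([ 6.37109945e+01,  5.00801681e+00,  1.00397766e+01,  9.50980344e+01,
       -5.39279615e-06,  8.99997563e+01]), 'qd': array([ 0.05663471, -0.03540554,  0.16660859, -0.0160883 , -0.05295958,
       -0.04548656]), 'joint_efforts': array([-1.57426111e-04, -5.21560800e+01,  4.65653586e+01,  1.58680254e-02,
       -8.37774223e-06,  9.58219232e-06]), 'ee_pos': array([0.24351935, 0.49296202, 0.2476603 ]), 'tcp_rot': array([-1.79933725e+02,  5.11090959e-06,  1.53711238e+02]), 'wrist_force': array([-0.28092705, -0.09446357, -0.3992795 ]), 'torque': array([ 0.04650732,  0.02860481, -0.00928682]), 'opening': 0.08562494236897199}
```

View pics/top0.png

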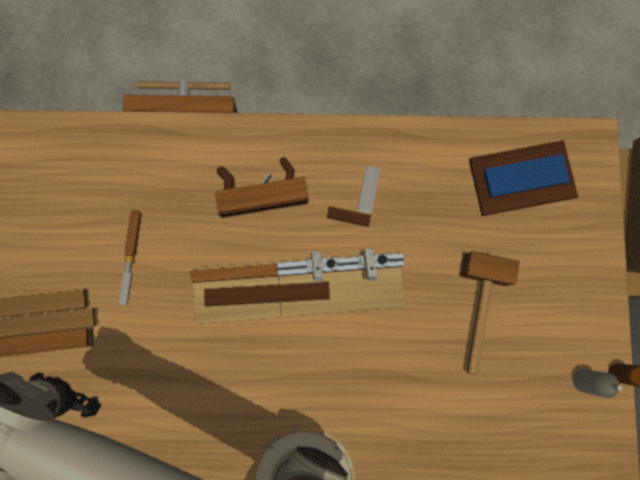

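View pics/scene0.png

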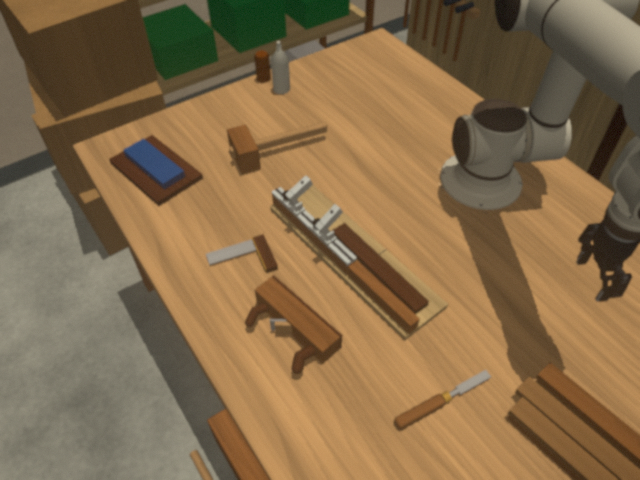

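The top view shows the board at u 192–405, v 250–320, with +y to the left. The near stop is at about (317,265), the far stop at (370,262), and the batten spans u 205–329 at v≈293. The scene view shows both stops raised. I'll enlarge both next.

Run:
```python
from h import *
c=load('top'); save(c,'top1',(185,235,415,330),3.4)
c=load('scene'); save(c,'scene1',(260,160,460,345),3.2)
```

```text
(no output)
```

View pics/top1.png

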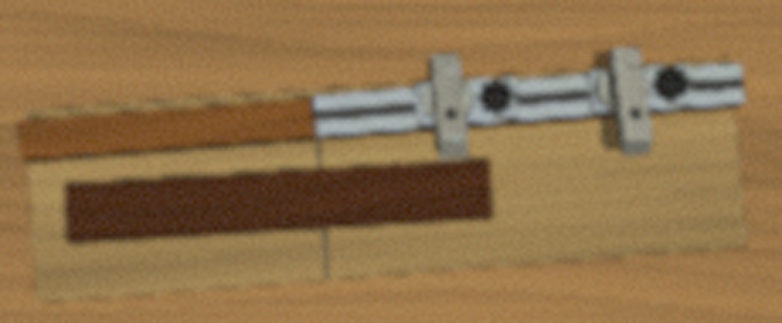

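View pics/scene1.png

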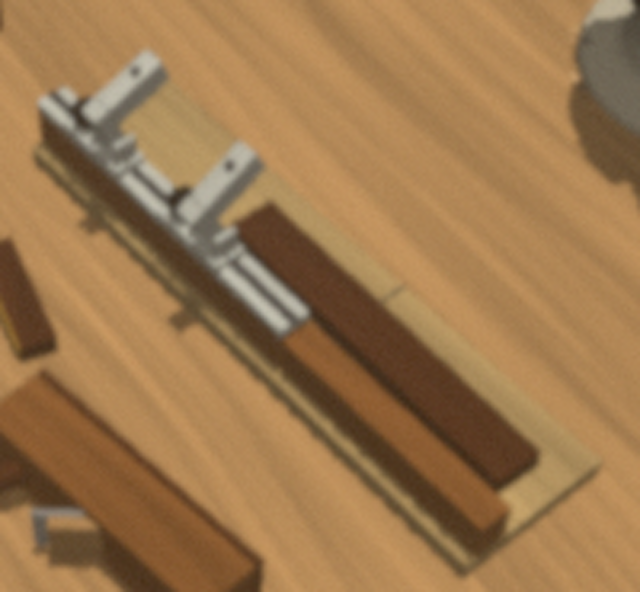

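Run:
```python
from h import *
np.set_printoptions(precision=4,suppress=True)
c=load('top'); f=lambda L:[(185+x/3.4,235+y/3.4) for x,y in L]
def show(n,L,z):
    print(n,'\n',np.c_[atz(c,f(L),z),dep(c,f(L))[:,2]])
show('base front',[(40,298),(747,246)],.018)
show('fence top',[(315,138),(745,105),(312,97),(742,63)],.068)
show('slot',[(320,145),(327,277)],.018)
show('batten',[(67,184),(490,160),(493,216),(68,240)],.038)
print('arms depth'); print(dep(c,f([(444,65),(448,90),(451,115),(454,145),(624,60),(628,85),(632,112),(635,140),(497,97),(671,82)])))
# fence front edge direction
d=atz(c,f([(315,138),(745,105)]),.068); e=d[1]-d[0]; print('yaw of +y dir',np.degrees(np.arctan2(-e[1],-e[0]))-90)
c=load('scene'); g=lambda L:[(260+x/3.2,160+y/3.2) for x,y in L]
print(dep(c,g([(135,73),(115,95),(237,160),(215,190),(150,60),(250,155),(108,112),(195,210)])))
```

```text
base front 
 [[ 0.3875  0.2753  0.018   0.0181]
 [ 0.4302 -0.2588  0.018   0.003 ]]
fence top 
 [[ 0.5059  0.0687  0.068   0.0246]
 [ 0.5331 -0.2501  0.068   0.0078]
 [ 0.5363  0.0713  0.068   0.0261]
 [ 0.5645 -0.2483  0.068   0.0111]]
slot 
 [[0.5043 0.0665 0.018  0.021 ]
 [0.4046 0.0598 0.018  0.0156]]
batten 
 [[ 0.4721  0.2546  0.038   0.0208]
 [ 0.4926 -0.0622  0.038   0.0218]
 [ 0.4507 -0.0645  0.038   0.0239]
 [ 0.4305  0.2526  0.038   0.026 ]]
arms depth
[[ 0.554  -0.0246  0.1317]
 [ 0.5349 -0.0271  0.1447]
 [ 0.5166 -0.0291  0.1533]
 [ 0.4954 -0.0312  0.1555]
 [ 0.5583 -0.1525  0.136 ]
 [ 0.5396 -0.1542  0.1451]
 [ 0.5201 -0.1564  0.1499]
 [ 0.5001 -0.158   0.1533]
 [ 0.5347 -0.0642  0.0973]
 [ 0.5468 -0.1912  0.0976]]
yaw of +y dir 4.882471153231194
[[ 0.5212 -0.1546  0.1485]
 [ 0.5418 -0.1529  0.1367]
 [ 0.511  -0.0265  0.1539]
 [ 0.5354 -0.0205  0.1405]
 [ 0.5065 -0.1548  0.1547]
 [ 0.5027 -0.0213  0.1591]
 [ 0.554  -0.1444  0.1314]
 [ 0.5544 -0.0197  0.1304]]
```

```bash
python3 -m handwheel '[[0,0,0,0,0,7.1],[0,0,0,0,0,7.1],[0,0,0,0,0,7.1],[0,0,0,0,0,7.1],[0,0,0,0,0,7.1],[0,0,0,0,0,7.1],[0,0,0,0,0,7.1],[0,0,0,0,0,7.1]]' -1 40
python3 -m handwheel '[[0,0,0,0,0,7.1],[0,0,0,0,0,7.1],[0,0,0,0,0,7.1],[0,0,0,0,0,7.1],[0,0,0,0,0,7.1],[0,0,0,0,0,7.1],[0,0,0,0,0,7.1],[0,0,0,0,0,7.1]]'
python3 -m handwheel '[[0,0,0,0,0,7.1],[0,0,0,0,0,7.1],[0,0,0,0,0,7.1],[0,0,0,0,0,7.1],[0,0,0,0,0,7.0],[0,0,0,0,0,0],[0,0,0,0,0,0],[0,0,0,0,0,0]]'
cat >> h.py <<'E'
O=np.array([.492,.0153]); Y=np.radians(4.75)
def bd(p): d=np.asarray(p)[:2]-O; return np.array([d[0]*np.cos(Y)+d[1]*np.sin(Y),-d[0]*np.sin(Y)+d[1]*np.cos(Y),p[2]])
def st():
    o=monitor.get_obs(); print(round(o['time'],2),'board xyz tip(mm)',np.round((bd(o['ee_pos'])-[0,0,.017])*1000,1),'rot',np.round(o['tcp_rot'],2),'F',np.round(o['wrist_force'],1),'q',np.round(o['q'],0),o['opening'])
E
python3 -c "from h import *;st()"
```

```text
time: 0.77
ee_pos: [0.2435, 0.493, 0.2479]
tcp_rot: [-180.0, 0.0, 96.6]
wrist_force: [0.6, -0.6, -0.1]
opening: 0.0
time: 1.43
ee_pos: [0.3348, 0.4287, 0.2478]
tcp_rot: [-175.3, 0.8, 49.7]
wrist_force: [0.1, 0.4, -0.6]
opening: -0.0002
time: 2.1
ee_pos: [0.4339, 0.2985, 0.248]
tcp_rot: [-169.3, 5.4, 29.2]
wrist_force: [-0.1, -0.4, 0.0]
opening: 0.0001
2.1 board xyz tip(mm) [-34.4 287.1 231. ] rot [-169.27    5.37   29.15] F [-0.1 -0.4  0. ] q [ 29.   7.  11. 100.  11. 180.] 9.336913009975667e-05
```

Run:
```python
from h import *
from scipy.spatial.transform import Rotation as Ro
a=Ro.from_euler('xyz',monitor.get_obs()['tcp_rot'],degrees=True)
b=Ro.from_euler('xyz',[180,0,29.15],degrees=True)
print(np.degrees((a.inv()*b).as_rotvec()))
```

```text
[-10.72414919   5.35373969  -0.5022058 ]
```

```bash
python3 -m handwheel '[[0,0,0,-3.6,1.5,-7],[0,0,0,-3.7,1.7,-7],[0,0,0,-3.4,2.2,-7],[0,0,0,0,0,-7],[0,0,0,0,0,-7],[0,0,0,0,0,-7],[0,0,0,0,0,-7],[0,0,0,0,0,0]]' >/dev/null
python3 - <<'E'
from h import *
from scipy.spatial.transform import Rotation as Ro
st()
a=Ro.from_euler('xyz',monitor.get_obs()['tcp_rot'],degrees=True)
b=Ro.from_euler('xyz',[180,0,184.75],degrees=True)
print(np.degrees((a.inv()*b).as_rotvec()))
E
```

```text
2.77 board xyz tip(mm) [-35.3 288.5 231.4] rot [-179.12   -2.19   75.69] F [-0.2  1.  -0. ] q [ 34.   1.   6.  94.   2. 138.] -9.601586243534548e-05
[   1.48046551   -2.324033   -109.02143634]
```

```bash
python3 -m handwheel '[[0,0,0,-0.9,-2.2,0],[0,0,0,0,0,-7],[0,0,0,0,0,-7],[0,0,0,0,0,-7],[0,0,0,0,0,-7],[0,0,0,0,0,-7],[0,0,0,0,0,-7],[0,0,0,0,0,-7]]' >/dev/null
python3 -m handwheel '[[0,0,0,0,0,-7],[0,0,0,0,0,-7],[0,0,0,0,0,-7],[0,0,0,0,0,-7],[0,0,0,0,0,-7],[0,0,0,0,0,-7],[0,0,0,0,0,-7],[0,0,0,0,0,-7]]' >/dev/null
python3 -c "
from h import *
from scipy.spatial.transform import Rotation as Ro
st()
a=Ro.from_euler('xyz',monitor.get_obs()['tcp_rot'],degrees=True)
b=Ro.from_euler('xyz',[180,0,184.75],degrees=True)
print(np.degrees((a.inv()*b).as_rotvec()))"
```

```text
4.1 board xyz tip(mm) [-35.  288.  231.3] rot [-1.7997e+02 -1.0000e-02 -1.7960e+02] F [ 0.8 -0.3 -0.2] q [35.  2.  7. 95. -0. 34.] -2.5884440828289275e-05
[-0.02751473 -0.01281773 -4.34957039]
```

```bash
python3 -m handwheel '[[0,0,0,0,0,-4.35],[-0.016,-0.03,0,0,0,0],[-0.016,-0.03,0,0,0,0],[-0.016,-0.03,0,0,0,0],[-0.016,-0.03,0,0,0,0],[-0.016,-0.03,0,0,0,0],[-0.016,-0.03,0,0,0,0],[-0.016,-0.03,0,0,0,0]]' >/dev/null
python3 -m handwheel '[[-0.016,-0.03,0,0,0,0],[-0.002,-0.03,0,0,0,0],[0,-0.03,0,0,0,0],[0,-0.03,0,0,0,0],[0,-0.03,0,0,0,0],[0,-0.03,0,0,0,0],[0,-0.03,0,0,0,0],[0,-0.03,0,0,0,0]]' >/dev/null
python3 -c "
from h import *
st()"
```

```text
5.43 board xyz tip(mm) [  94.2 -163.6  231.5] rot [-1.7997e+02 -1.0000e-02 -1.7559e+02] F [ 0.3  0.5 -0.4] q [-13.  14.  21.  96.  -0. -18.] 0.00032146510715772356
```

```bash
python3 -m handwheel '[[0,-0.007,0.02,0,0,-0.3],[0,0,0.03,0,0,0],[0,0,0.03,0,0,0],[0,0,0.025,0,0,0],[0,0,0.01,0,0,0],[0,0,0,0,0,0],[0,0,0,0,0,0],[0,0,0,0,0,0]]' >/dev/null
python3 -c "
from h import *
st()
c=cam('scene'); save(c,'s2',(230,140,390,270),4.5)
np.set_printoptions(precision=4,suppress=True)
c=cam('top'); save(c,'t2',(280,210,440,320),4.5)"
```

```text
6.1 board xyz tip(mm) [  94.9 -170.2  118.6] rot [-1.7992e+02  1.2000e-01 -1.7517e+02] F [ 0.5 -0.3  0.3] q [-14.  13.   7.  84.  -0. -19.] -6.516658776311915e-05
```

View pics/s2.png

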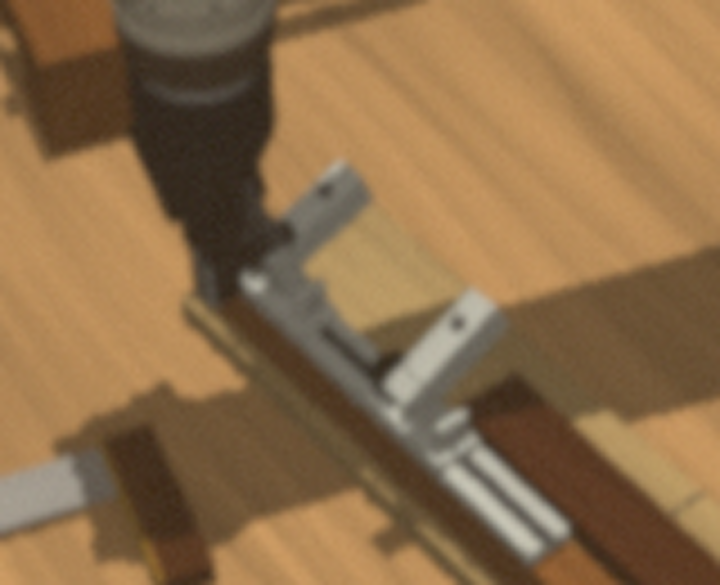

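The finger, with its tip near (210,295), stands behind the far stop's bar, clear of the knob and ears. Next I push the bar over.

```bash
python3 -m handwheel '[[0.013,0,0,0,0,0],[0.013,0,0,0,0,0],[0.013,0,0,0,0,0],[0.0095,0,-0.0025,0,0,0],[0.0095,0,-0.0025,0,0,0],[0.0103,0,0.0025,0,0,0],[0.0077,0,0.0065,0,0,0],[0,0,0,0,0,0]]'
python3 -c "
from h import *
st()
c=cam('top'); save(c,'t3',(290,220,430,320),5)
c=cam('scene'); save(c,'s3',(230,140,390,270),4.5)"
```

```text
time: 6.87
ee_pos: [0.5229, -0.1534, 0.1298]
tcp_rot: [-180.0, -0.0, -175.2]
wrist_force: [-0.7, 0.0, 0.2]
opening: -0.0001
6.87 board xyz tip(mm) [  16.8 -170.6  112.8] rot [-1.7996e+02 -4.0000e-02 -1.7518e+02] F [-0.7  0.   0.2] q [-16.   4.  -4.  82.  -0. -21.] -7.112581033622382e-05
```

View pics/s3.png

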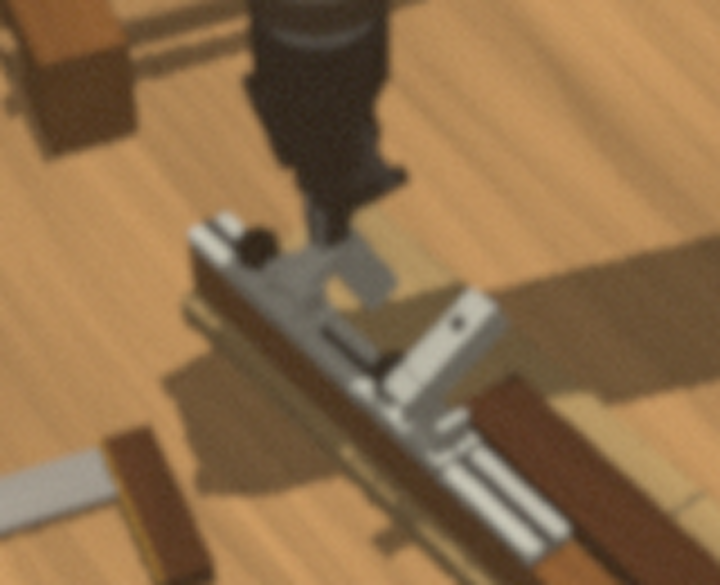

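The stop's arm is now tipped forward to about 30–40°, with the fingertip at (325,240) on its back face. I'll press it the rest of the way down.

```bash
python3 -m handwheel '[[0.0035,0,0.0075,0,0,0],[0.003,0,0.0045,0,0,0],[0,0,0.0045,0,0,0],[0,0,0.003,0,0,0],[0,0,0.003,0,0,0],[0,0,0,0,0,0],[0,0,0,0,0,0],[0,0,0,0,0,0]]'
python3 -c "
from h import *
st()"
```

```text
time: 7.63
ee_pos: [0.5173, -0.1539, 0.1125]
tcp_rot: [-179.9, 0.2, -175.2]
wrist_force: [-20.6, 4.3, 45.7]
opening: -0.0001
7.63 board xyz tip(mm) [  11.2 -170.7   95.5] rot [-1.7987e+02  1.5000e-01 -1.7515e+02] F [-20.6   4.3  45.7] q [-17.   3.  -7.  80.  -0. -21.] -0.00012056797974570256
```

```bash
python3 -m handwheel '[[0,0,-0.02,0,0,0],[0,0,-0.03,0,0,0],[0,0,-0.03,0,0,0],[0,0,-0.03,0,0,0],[0.03,0.02,0,0,0,0],[0.03,0.03,0,0,0,0],[0.03,0.03,0,0,0,0],[0.03,0.03,0,0,0,0]]'
python3 - <<'E'
from h import *
np.set_printoptions(precision=4,suppress=True)
st()
c=cam('top'); save(c,'t4',(300,230,420,320),6)
c=cam('scene'); save(c,'s4',(250,150,390,270),5)
E
```

```text
time: 8.3
ee_pos: [0.3891, -0.0551, 0.2162]
tcp_rot: [-180.0, -0.1, -175.2]
wrist_force: [0.1, 1.1, 0.7]
opening: 0.0002
8.3 board xyz tip(mm) [-108.4  -61.6  199.2] rot [-179.99   -0.08 -175.2 ] F [0.1 1.1 0.7] q [ -8. -17. -14.  93.  -0. -13.] 0.0002023736657686269
```

View pics/s4.png

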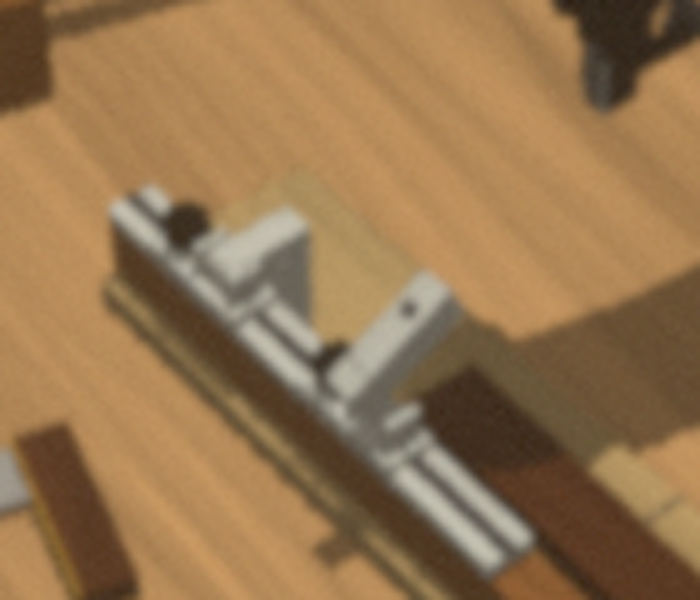

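Run:
```python
from h import *
np.set_printoptions(precision=1,suppress=True)
def B(P): return np.array([bd(p)*1000 for p in P])
c=load('scene')
g=[(250+x/5,150+y/5) for x,y in [(285,222),(270,230),(255,240),(240,250),(232,258)]]; print(B(dep(c,g)))
w=lambda b:[O[0]+b[0]*np.cos(Y)-b[1]*np.sin(Y),O[1]+b[0]*np.sin(Y)+b[1]*np.cos(Y),b[2]]
for n,z in(('scene',5),('top',6)):
    c=load(n); u0,v0=(250,150) if n=='scene' else (300,230)
    im=cv2.imread(f'pics/{"s4" if n=="scene" else "t4"}.png')
    for th,col in((0,(0,0,255)),(.12,(0,255,0))):
        for y in(-.183,-.163):
            L=[(0,.008),(.048,.008),(.048,-.065),(.022,-.065)]
            P=[w((.037-a*np.cos(th)+b*np.sin(th),y,.088+a*np.sin(th)+b*np.cos(th))) for a,b in L]
            q=((proj(c,P)-[u0,v0]+.5)*z).astype(int); cv2.polylines(im,[q],False,col,1)
    cv2.imwrite(f'pics/{n}ov.png',im)
a=cv2.imread('pics/sceneov.png')[150:360,100:380]; b=cv2.imread('pics/topov.png')[100:400,250:650]
a=cv2.resize(a,(400,300)); cv2.imwrite('pics/ov.png',np.hstack([a,b]))
```

```text
[[  -0.3 -173.3   95.3]
 [  11.  -171.6   97.9]
 [  20.8 -171.8   96.5]
 [  30.8 -171.8   95.4]
 [  37.2 -170.4   94.8]]
```

View pics/ov.png

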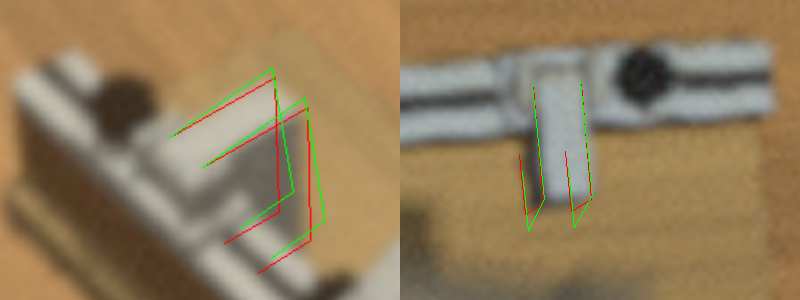

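The stop's bar top measures 95–98 mm all along its length against 96 nominal, so it is fully down, and the near stop is still up. Next is the batten: descend in front of it at y≈+85.

```bash
python3 -m handwheel '[[0,0.03,0,0,0,0],[0,0.03,0,0,0,0],[0,0.03,0,0,0,0],[0,0.03,0,0,0,0],[0,0.027,0,0,0,0],[-0.014,0,0.03,0,0,0],[-0.014,0,0.03,0,0,0],[0,0,0.03,0,0,0]]' >/dev/null
python3 -m handwheel '[[0,0,0.03,0,0,0],[0,0,0.03,0,0,0],[0,0,0.015,0,0,0],[0,0,0.007,0,0,0],[0,0,0,0,0,0],[0,0,0,0,0,0],[0,0,0,0,0,0],[0,0,0,0,0,0]]' >/dev/null
python3 -c "
from h import *
st()"
```

```text
9.73 board xyz tip(mm) [-78.5  84.6  29.3] rot [-1.7998e+02  1.0000e-01 -1.7515e+02] F [-0.1 -0.5  0.4] q [ 13. -13. -29.  74.  -0.   8.] -0.00016233566730279464
```

```bash
python3 -m handwheel '[[-0.006,0,0.003,0,0,0],[-0.006,0,0,0,0,0],[-0.006,0,0,0,0,0],[-0.006,0,0,0,0,0],[-0.005,0,0,0,0,0],[-0.005,0,0,0,0,0],[-0.004,0,0,0,0,0],[0,0,0,0,0,0]]' >/dev/null
python3 -c "
from h import *
st()"
python3 -m handwheel '[[-0.002,0,0,0,0,0],[-0.002,0,0,0,0,0],[-0.001,0,0,0,0,0],[-0.001,0,0,0,0,0],[-0.001,0,0,0,0,0],[0,0,0,0,0,0],[0,0,0,0,0,0],[0,0,0,0,0,0]]' >/dev/null
python3 -c "
from h import *
st()"
```

```text
10.4 board xyz tip(mm) [-40.6  84.6  24.9] rot [-179.97   -0.   -175.15] F [ 0.4 -0.4 -0.1] q [ 12.  -7. -25.  72.  -0.   7.] 2.179153248644063e-05
11.07 board xyz tip(mm) [-34.3  84.7  25. ] rot [-1.7997e+02  1.0000e-02 -1.7514e+02] F [0.2 0.4 0.5] q [ 12.  -6. -24.  72.  -0.   7.] 0.00024976848492450044
```

```bash
python3 -m handwheel '[[-0.001,0,0,0,0,0],[-0.001,0,0,0,0,0],[-0.001,0,0,0,0,0],[-0.001,0,0,0,0,0],[0,0,0,0,0,0],[0,0,0,0,0,0],[0,0,0,0,0,0],[0,0,0,0,0,0]]' >/dev/null
python3 -c "
from h import *
st()
c=cam('top'); save(c,'t5',(185,235,415,330),3.4)"
```

```text
11.73 board xyz tip(mm) [-33.4  84.6  25. ] rot [-179.97   -0.37 -175.13] F [-19.8  -1.7  15.1] q [ 12.  -6. -23.  73.   0.   7.] -8.393753424849196e-05
```

View pics/t5.png

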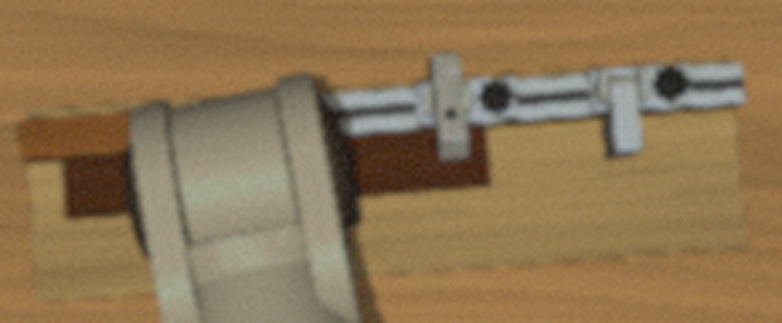

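The batten lies along the fence, its stop end at (488,155–185) in the crop, and the pressing force was about 20 N. Next I go round to the saw end.

```bash
python3 -m handwheel '[[0.025,0,0,0,0,0],[0,0,-0.03,0,0,0],[0,0.03,-0.03,0,0,0],[0,0.03,-0.02,0,0,0],[-0.02,0.033,0,0,0,0],[-0.02,0.033,0,0,0,0],[-0.016,0.033,0,0,0,0],[0,0.031,0,0,0,0]]' >/dev/null
python3 -c "
from h import *
st()"
```

```text
12.45 board xyz tip(mm) [  2.5 276.4 104.1] rot [ 1.7999e+02  8.0000e-02 -1.7517e+02] F [ 0.6 -0.5  0.1] q [32.  5. -4. 81. -0. 27.] -0.00010497672500810321
```

```bash
python3 -m handwheel '[[0.0055,0,0.02,0,0,0],[0,0,0.03,0,0,0],[0,0,0.02,0,0,0],[0,0,0.009,0,0,0],[0,0,0,0,0,0],[0,-0.006,0,0,0,0],[0,-0.006,0,0,0,0],[0,-0.006,0,0,0,0]]' >/dev/null
python3 -c "
from h import *
st()"
python3 -m handwheel '[[0,-0.008,0,0,0,0],[0,-0.008,0,0,0,0],[0,-0.008,0,0,0,0],[0,-0.008,0,0,0,0],[0,-0.008,0,0,0,0],[0,-0.008,0,0,0,0],[0,-0.008,0,0,0,0],[0,-0.008,0,0,0,0]]' >/dev/null
python3 -c "
from h import *
st()"
```

```text
13.12 board xyz tip(mm) [ -4.3 255.9  27. ] rot [ 1.7996e+02  1.1000e-01 -1.7516e+02] F [0.2 2.  1.3] q [ 30.   4. -13.  72.  -0.  25.] 0.00028613943029702705
13.78 board xyz tip(mm) [ -4.3 192.   26.7] rot [ 1.7992e+02  1.1000e-01 -1.7514e+02] F [0.2 5.4 6.9] q [ 24.   1. -17.  72.   0.  19.] -1.9480078069776274e-05
```

```bash
python3 -m handwheel '[[0,-0.004,0,0,0,0],[0,-0.004,0,0,0,0],[0,-0.003,0,0,0,0],[0,-0.002,0,0,0,0],[0,-0.002,0,0,0,0],[0,-0.001,0,0,0,0],[0,0,0,0,0,0],[0,0,0,0,0,0]]' >/dev/null
python3 -c "
from h import *
st()
c=cam('top'); save(c,'t6',(185,235,415,330),3.4)"
```

```text
14.45 board xyz tip(mm) [ -4.4 176.   26.7] rot [ 1.7995e+02  1.1000e-01 -1.7516e+02] F [-0.3  3.8  6.1] q [ 22.   1. -17.  72.   0.  17.] -8.17571371523285e-05
```

View pics/t6.png

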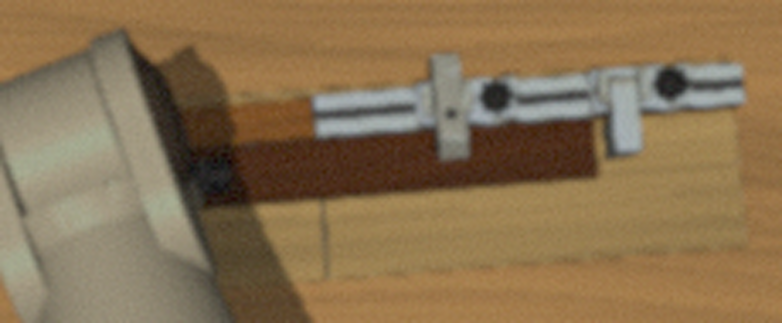

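The batten's end is at u≈597 and the stop's face at about 608, so roughly 8 mm remain. I'll continue slowly, watching the force.

```bash
python3 -m handwheel '[[0,-0.002,0,0,0,0],[0,-0.002,0,0,0,0],[0,-0.001,0,0,0,0],[0,-0.001,0,0,0,0],[0,-0.001,0,0,0,0],[0,0,0,0,0,0],[0,0,0,0,0,0],[0,0,0,0,0,0]]' >/dev/null
python3 -c "
from h import *
st()"
python3 -m handwheel '[[0,-0.0007,0,0,0,0],[0,-0.0007,0,0,0,0],[0,-0.0006,0,0,0,0],[0,0,0,0,0,0],[0,0,0,0,0,0],[0,0,0,0,0,0],[0,0,0,0,0,0],[0,0,0,0,0,0]]' >/dev/null
python3 -c "
from h import *
st()"
```

```text
15.17 board xyz tip(mm) [ -4.3 169.2  26.7] rot [ 1.7994e+02  1.1000e-01 -1.7515e+02] F [-0.5  4.7  5.6] q [ 21.   0. -18.  72.   0.  16.] -0.0001509915999543193
15.83 board xyz tip(mm) [ -4.3 168.2  26.7] rot [ 1.7981e+02  1.1000e-01 -1.7511e+02] F [-1.7 11.4  6.7] q [ 21.   0. -18.  72.   0.  16.] 4.096083533716427e-05
```

```bash
python3 -m handwheel '[[0,-0.0005,0,0,0,0],[0,-0.0005,0,0,0,0],[0,0,0,0,0,0],[0,0,0,0,0,0],[0,0,0,0,0,0],[0,0,0,0,0,0],[0,0,0,0,0,0],[0,0,0,0,0,0]]' >/dev/null
python3 -c "
from h import *
st()"
python3 -m handwheel '[[0,0.015,0,0,0,0],[0,0.02,-0.01,0,0,0],[0,0,-0.03,0,0,0],[0.02,0,-0.03,0,0,0],[0.025,-0.01,0,0,0,0],[0.025,-0.03,0,0,0,0],[0,-0.03,0,0,0,0],[0,-0.03,0,0,0,0]]' >/dev/null
python3 -c "
from h import *
st()"
```

```text
16.5 board xyz tip(mm) [ -4.3 167.9  26.8] rot [ 1.7972e+02  1.1000e-01 -1.7507e+02] F [-2.  14.6  4.9] q [ 21.   0. -18.  72.   0.  16.] 8.095788664646857e-05
17.17 board xyz tip(mm) [-76.2  99.7  95.8] rot [-1.7994e+02  3.0000e-02 -1.7506e+02] F [0.1 0.2 0.3] q [ 15. -13. -22.  81.  -0.  10.] -0.00019859668086276067
```

```bash
python3 -m handwheel '[[0,-0.03,0.01,0,0,0],[0,-0.026,0.03,0,0,0],[0,0,0.02,0,0,0],[0,0,0.01,0,0,0],[-0.014,0,0,0,0,0],[-0.014,0,0,0,0,0],[-0.007,0,0,0,0,0],[-0.003,0,0,0,0,0]]' >/dev/null
python3 -m handwheel '[[-0.001,0,0,0,0,0],[-0.001,0,0,0,0,0],[-0.001,0,0,0,0,0],[-0.001,0,0,0,0,0],[-0.001,0,0,0,0,0],[0,0,0,0,0,0],[0,0,0,0,0,0],[0,0,0,0,0,0]]' >/dev/null
python3 -c "
from h import *
st()"
```

```text
18.5 board xyz tip(mm) [-33.4  45.2  25.5] rot [-179.98   -0.18 -175.13] F [-7.9 -0.1  7.1] q [  7.  -6. -24.  73.  -0.   2.] 0.000159552403253774
```

```bash
python3 -m handwheel '[[-0.0007,0,0,0,0,0],[0,0,0,0,0,0],[0.015,0,0,0,0,0],[0.02,0,0,0,0,0],[0.02,0.02,-0.02,0,0,0],[0.02,0.03,-0.04,0,0,0],[0.03,0.03,-0.04,0,0,0],[0.03,0.03,-0.04,0,0,0]]' >/dev/null
python3 -m handwheel '[[0,0.035,0,0,0,0],[0,0.035,0,0,0,0],[0,0.035,0,0,0,0],[0,0.035,0,0,0,0],[0,0.035,0,0,0,0],[0,0,0,0,0,0],[0,0,0,0,0,0],[0,0,0,0,0,0]]' >/dev/null
python3 - <<'E'
from h import *
st()
c=cam('top'); s=cam('scene')
save(c,'a',(185,235,415,330),3.4); save(s,'b',(260,160,460,260),3.4)
a=cv2.imread('pics/a.png');b=cv2.imread('pics/b.png');b=cv2.copyMakeBorder(b[:275],0,0,0,max(0,a.shape[1]-b.shape[1]),cv2.BORDER_CONSTANT)
cv2.imwrite('pics/final.png',np.vstack([a,b[:,:a.shape[1]]]))
E
```

```text
19.83 board xyz tip(mm) [-145.2  305.8  133.3] rot [-1.7994e+02 -4.0000e-02 -1.7510e+02] F [-0.  -0.3  0.8] q [ 44. -10. -15.  85.  -0.  39.] -2.7709017981370687e-05
```

View pics/final.png

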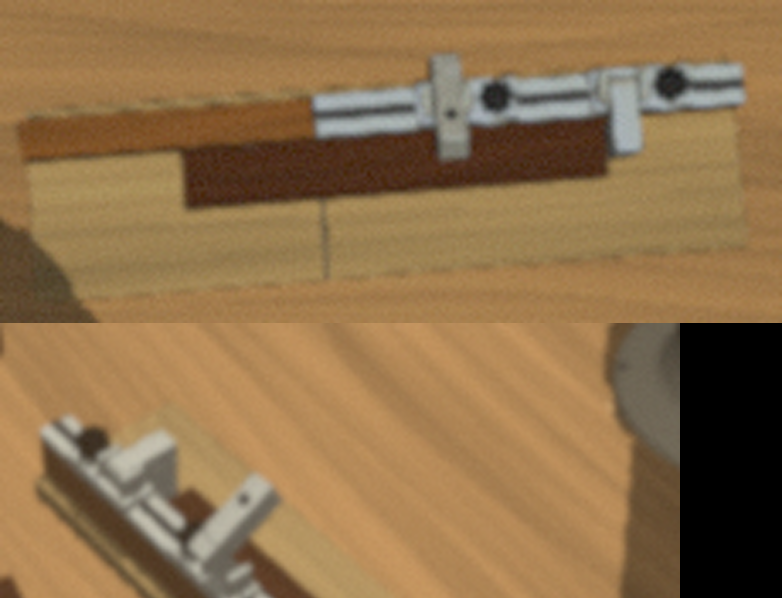

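```bash
python3 -c "
from h import *
print(order.job_done())"
```

```text
the job is handed in; nothing more can be done
None
```

I flipped the far stop fully down, pushed the batten flat against the fence and slid it along until its end met that stop. I then pressed it to the fence once more and handed the job in about 20 s into the 50 s limit.

**Far stop:** Its bar measured level, with the top at 95–98 mm along its length against a nominal 96 mm. It took about 46 N of downward push at the end of its travel.

**Batten:** The force along the fence rose from about 5 N to about 15 N as the fingertip stopped advancing, which shows the end had butted. The last press against the fence stopped at the same depth as the first. In the last picture I could see no gap at the fence or at the stop.

**Rest of the scene:** The near stop was still up and the hand was clear in that picture. I never worked near the hand tools, but I did not check them separately in the final images.

**What went wrong or stayed unclear:**
- I first turned the wrist the wrong way. The last joint reached about 180°, the end of its range, and the tool tilted by about 10° in free space before I turned it back.
- The final press of the far stop also showed an unexplained sideways force of about 20 N.
- After the last press to the fence I did not nudge the batten's end again; I judged the butt from the picture.

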